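# Set the splash shield on its kickstand and hold it upright

## Task

The folding splash shield is tipped forward with its kickstand folded up along its left edge. Swing the kickstand up and over backwards, past its centre, until it snaps all the way down to its stop, then raise the shield upright and finish while still holding it upright with the gripper, because its sprung hinge tips it forward as soon as it is let go. Leave the timer, the dish and the small bottle beside it where they stand.

Things in the scene. Friction and masses are not known exactly. Their poses are not given: they have to be found in the camera images.
- shield_base: aluminium base plate bolted to the worktop, 150 (x) by 270 (y) by 10 mm, reaching from x = -60 to +90 mm. Origin on the worktop, straight below the middle of the shield's hinge line. Axes: x level and backward (away from the robot at yaw 0), y to the left along the hinge line, z up. The hinge line is at x = 0, 20 mm above the worktop. Place and yaw vary.
- shield (a joint): forward lean f of the shield about the hinge line, rad: 0 upright; 0.40 tipped forward (toward base -x) on its stops, as at the start; negative leans backward. A spring always pulls it forward (0.6 to 0.75 N m, about 3.5 N at the handle). With the kickstand down, its foot meets a rubber pad on the base at about -0.02 and the shield goes no farther back.
- shield_pane (a point): middle of the shield's clear pane, 85 mm from the hinge line. The pane is set in an aluminium frame 222 mm wide, 12 mm thick and 165 mm tall above the hinge line; about 0.45 kg (varies). Axes: z up along the shield, away from the hinge; y left along the hinge line
- shield_handle (a point): middle of the grab bar on top of the shield, 205 mm from the hinge line: in the base's frame x = -0.205 sin f, y = 0, z = 0.020 + 0.205 cos f (m). Round steel bar, 12 mm thick, along y, 120 mm between two 12 mm posts, 34 mm clear above the frame's top rail. It can turn between fingers that grip it. z points away from the hinge line
- kickstand (a joint): angle k of the kickstand's leg about its hub, relative to the shield, rad: 0 folded up along the shield's left edge (start), 1.30 the centre, 2.60 fully down on its stop; it swings over backward. Its end rises to 0.24 m on the way over. An over-centre spring (up to 0.11 N m, 1 N at the foot) pushes it back to 0 before the centre, on to 2.60 after it, and keeps it there.
- kickstand_hub (a point): the kickstand's pivot on the outer side of the shield's left edge, 105 mm from the hinge line and 121 mm to the left (base y = +0.121). Its pivot line runs along the base's y; the hub disc is 28 mm across
- kickstand_foot (a point): centre of the round rubber foot (16 mm across) at the end of the leg, 115 mm from the hub. The leg is a straight steel bar, 10 mm thick, at base y = +0.121; 88 mm from the hub a round tang, 10 mm thick, sticks out 33 mm to the left (base +y). The leg stands at angle k - f from vertical, positive backward
- timer: bystander: dark upright lab timer, 36x58x66 mm, at the right of the shield; origin at the centre of its underside
- reagent_drop: bystander: small white bottle with a red cap, 33 mm across and 69 mm tall, behind the shield; origin at the centre of its underside
- petri_dish: bystander: round flat dish, 61 mm across and 15 mm tall, behind the shield; origin at the centre of its underside

How it is judged:
By the outcome, as a careful person would: the job done as asked, in the order asked, and still so for the second after the job is handed in, while the arm keeps its last pose, push and grip.
It also fails if it takes over 48 s, if anything falls off the work surface, if the arm or the gripper's body presses on something with over 40 N, if the wrist force passes 120 N, or if a joint passes its speed limit or range.

## Robot

A 7-joint arm with a two-finger parallel gripper is mounted at the origin on a cart in front of the work surface, level with it; the furniture and walls round the work are solid. World frame = base frame: x ahead of the robot, y to its left, z up, the work surface at z = 0. Lengths are in m, angles in rad, forces in N, time in s.
With the tool pointing down it reaches from about 0.35 to 0.9 m from the base axis. Payload 8.1 kg.
Tool frame: the origin (TCP) lies on the centre line of the jaws, within the pads' length; the fingertips stand 19 mm ahead of it and the grasp point (between the pads) is the TCP; z points along the fingers, y is the direction in which the jaws open and shut (so a half turn about z gives the same grasp; the last joint's range is limited). The gripper opens to 92 mm and grips with 3 to 60 N. Pads are 19 mm wide; open, the fingers measure 130 mm over their backs; the gripper's body (75 mm by 190 mm) begins 47 mm behind the grasp point.
Start: joints at [-1.21, 0.434, 0.025, 1.573, -0.012, 1.134, -0.075], TCP at [0.28, 0.559, 0.246] pointing down, gripper open.
Joint ranges: [-2.62, 2.62], [-0.44, 2.09], [-1.27, 1.32], [0.08, 2.57], [-1.32, 4.46], [0.12, 2], [-2.74, 2.74]. Speed limits (rad/s): [2.22, 2.22, 3.01, 3.01, 3.14, 3.14, 3.14].

## Interface

Orientations are given as a rotation vector (axis times angle).
In Python, from cell import monitor, imaging, workorder, outline_of gives the robot as it stands.
- The arm moves only by the tool move_arm, never from a script. Its argument "series" is a list of rows, each a list of 6 numbers: the shift along the world's x, y, z in cm, then the turn, a rotation vector about the world's x, y, z in degrees. A call has 1 to 8 rows; each row shifts and turns the commanded pose from where the row before left it; what a row does not reach is not made up. A row lasts 1/10 s, in which the tool goes at most 50 mm and 8.59 degrees, less where a joint would pass 70% of its speed; a pose out of reach is approached as far as the arm can. A call with a gripper value outside its range is refused whole. "grip" is the opening, from 0 (shut) to 1 (fully open), set as the call begins (left out, the last holds). The fingers move at their own pace and stop on an object; "force" is the grip in N (left out, the last holds). Time passes only in rows, so rows that do not move let the fingers close. It gives the time, the measured TCP pose, the force and the opening at its end, in the units of the state.
- monitor.observe(): the state, without advancing time (a new reading comes with each control period).
- imaging.get_image(name): name is "side" or "top" or "wrist"; returns a dict with "color" (480x640x3 uint8, red, green, blue), "fx", "fy", "cx", "cy" (pixels), "rvec" (rotation vector, rad) and "tvec" (3), from world to camera coordinates, as OpenCV has them; the wrist camera has in their place "mount" (4x4, takes a point from camera to tool coordinates, whose origin is the TCP and whose axes are the flange's). Camera axes: x right, y down, z forward; pixel columns grow to the right and rows downward; lengths in m; the calibration is good to about 2 mm. A picture is of the moment at which its call begins: read the wrist's pose just before it. There is no depth.
- workorder.sign_off(): hands the job in, once; it reports no verdict.
Trained networks look in the newest picture that a camera, given by its name, has taken for a name from the list of things; names that differ only in an ending like _2 or _b are one class to them, and where a whole thing is asked for, a point or a joint stands for the part that bears it (a point fixed in the world has none). Each returns a list of dicts, best first, with "p" (0 to 1); they miss things now and then, are a little off and sometimes report something else, mostly with a low value. They report only what shows in the picture. A call takes as long as a camera call.
- outline_of(camera, thing): "mask" (480x640 bool, what is visible of it) and "rect" ([left, top, width, height] in pixels, round what is visible of it).
The state is a dict: "clock": time; "joints": joint angles; "dq": joint speeds; "joint_efforts": joint torques, N m; "position": TCP position; "ee_rot": TCP orientation; "force": force on the tool from outside, world axes, zero at the start; "ft_torque": the same for the moment, N m; "width": opening from 0.0 (shut) to 1.0 (fully open).
Only numpy, scipy, OpenCV 4.12 (cv2) and the standard library are available. Lean on these libraries where they do the work, as an engineer would, in place of code of your own. Each camera call takes 0.05 s, during which the arm holds its last target. There are 200 camera calls.

## Working session

There is one attempt and no reset: what is moved stays moved. The work goes in short steps, Python scripts to look and compute and a tool call to move; the robot and the scene stay as the last step left them, time stands still between calls to the robot, and variables do not carry over. Pictures are saved under pics/ and viewed, about 8 in all and at most 12, crops included, and the job is handed in when it is done.

Besides the shell and the picture viewer there is one more tool, called after "Emit:" as a command line: name --pt "numbers of a row" for each row, then --argument value for the rest. move_arm: Moves the arm, as the interface text tells. Its arguments: {"type":"object","properties":{"series":{"type":"array"},"grip":{"type":"number"},"force":{"type":"number"}},"required":["series"]}

```bash
mkdir -p pics; cat > h.py <<'E'
import numpy as np, cv2
from scipy.spatial.transform import Rotation as R
from scipy.optimize import least_squares
from cell import monitor, imaging, workorder, outline_of
def proj(c,P):
    return cv2.projectPoints(np.asarray(P,float).reshape(-1,1,3),np.array(c["rvec"],float),np.array(c["tvec"],float),np.array([[c["fx"],0,c["cx"]],[0,c["fy"],c["cy"]],[0,0,1.]]),None)[0].reshape(-1,2)
def save(c,n): cv2.imwrite("pics/"+n,np.ascontiguousarray(c["color"][:,:,::-1]))
E
python3 - <<'E'
from h import *
s=monitor.observe();print({k:np.round(v,3) for k,v in s.items()})
for n in ["side","top"]:
    c=imaging.get_image(n);save(c,n+"0.png")
    print(n,c["fx"],c["cx"],c["cy"],"cam at",-R.from_rotvec(c["rvec"]).as_matrix().T@c["tvec"])
    for t in ["shield_base","shield_pane","shield_handle","kickstand","kickstand_hub","kickstand_foot","timer","reagent_drop","petri_dish"]:
        o=outline_of(n,t)
        print(t,[(round(d["p"],2),[int(v) for v in d["rect"]],np.round(np.argwhere(d["mask"]).mean(0)[::-1],1).tolist()) for d in o[:2]])
E
```

```text
{'clock': np.float64(0.0), 'joints': array([-1.21 ,  0.435,  0.025,  1.574, -0.012,  1.134, -0.075]), 'dq': array([ 0.002,  0.001, -0.   ,  0.002,  0.   , -0.001, -0.001]), 'joint_efforts': array([ 1.0000e-03, -6.6784e+01,  9.8500e-01, -3.1447e+01, -6.1000e-02,
        4.3000e-02,  0.0000e+00]), 'position': array([0.279, 0.559, 0.245]), 'ee_rot': array([-7.220e-01, -3.057e+00,  3.000e-03]), 'force': array([-0.565,  0.666, -0.764]), 'ft_torque': array([-0.061,  0.047, -0.011]), 'width': np.float64(1.001)}
side 462.24849515779897 321.7158514445466 233.7227001769938 cam at [ 0.33569832 -0.61905656  0.67707558]
shield_base [(0.81, [227, 176, 138, 168], [299.9, 282.8])]
shield_pane [(0.93, [222, 177, 99, 142], [271.8, 248.3])]
shield_handle [(0.73, [222, 175, 99, 146], [271.2, 247.2])]
kickstand []
kickstand_hub [(0.72, [226, 176, 94, 143], [271.8, 248.4])]
kickstand_foot [(0.44, [220, 178, 25, 21], [232.2, 186.6])]
timer [(0.83, [325, 329, 30, 40], [339.2, 350.4])]
reagent_drop [(0.57, [343, 232, 17, 28], [352.2, 246.5]), (0.3, [225, 177, 140, 167], [299.7, 282.2])]
petri_dish [(0.89, [345, 261, 27, 24], [359.2, 275.8])]
top 457.9438399685078 317.3494885498347 239.69348401141966 cam at [0.5091065  0.00859739 1.07609653]
shield_base [(0.58, [215, 222, 140, 77], [294.5, 261.0])]
shield_pane [(0.85, [211, 255, 140, 45], [289.3, 278.9])]
shield_handle [(0.9, [212, 260, 139, 39], [290.1, 279.2])]
kickstand [(0.5, [211, 267, 28, 33], [228.1, 286.8])]
kickstand_hub [(0.68, [275, 187, 13, 15], [280.9, 195.3]), (0.61, [211, 255, 139, 50], [289.4, 278.8])]
kickstand_foot [(0.59, [214, 272, 27, 28], [227.9, 287.4]), (0.49, [213, 261, 136, 39], [289.3, 279.0])]
timer [(0.76, [376, 254, 24, 19], [386.3, 264.2])]
reagent_drop [(0.54, [277, 185, 11, 18], [281.0, 194.5])]
petri_dish [(0.59, [297, 197, 24, 20], [311.4, 206.1])]
```

```bash
python3 - <<'E'
import cv2,numpy as np
a=cv2.imread("pics/top0.png")[170:320,190:410];b=cv2.imread("pics/side0.png")[160:380,200:400]
a=cv2.resize(a,None,fx=3.6,fy=3.6,interpolation=2);cv2.imwrite("pics/topc.png",a)
b=cv2.resize(b,None,fx=2.7,fy=2.7,interpolation=2);cv2.imwrite("pics/sidec.png",b)
E
```

```text
(no output)
```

View pics/topc.png

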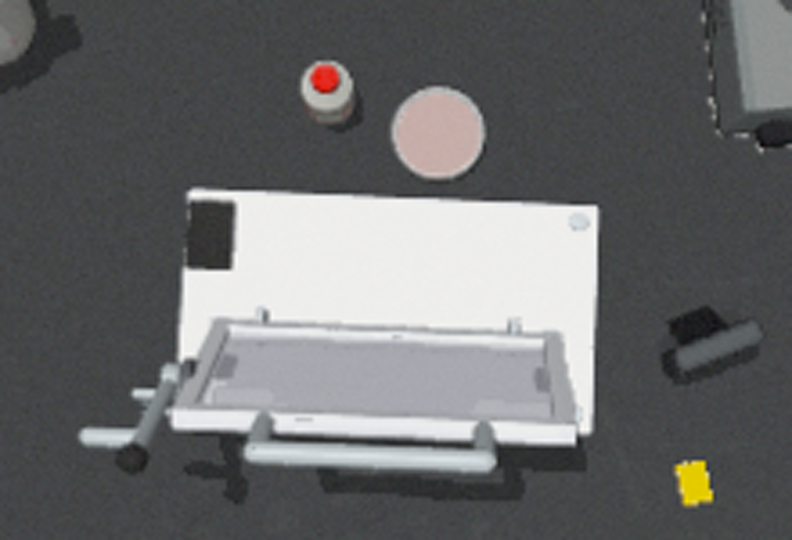

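View pics/sidec.png

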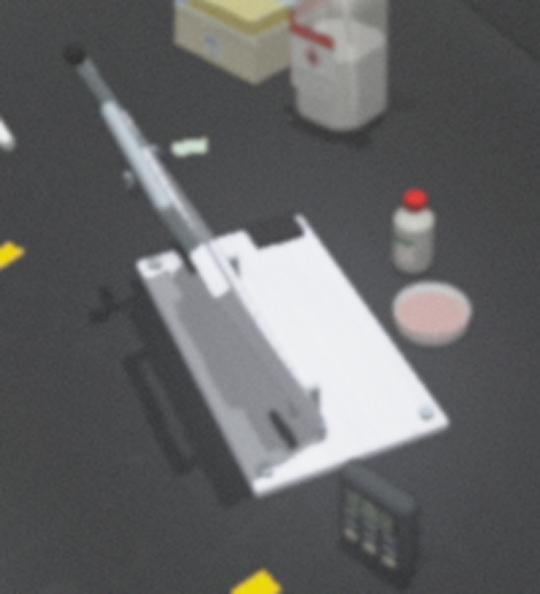

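The top view shows the base plate corners at (242,222), (356,227) and (354,290), the grab bar from (259,296) to (327,298), and the foot at (227,297) with its tang pointing left. The side view shows the same layout, with the timer at right and the bottle and dish behind. I'll fit the pose to these points.

```bash
cat >> h.py <<'E'
def model(p,f,k):
    x,y,w=p
    def B(v): return R.from_euler('z',w).apply(np.atleast_2d(v))+[x,y,0]
    sh=lambda l,yy:[-l*np.sin(f),yy,.02+l*np.cos(f)]
    hub=np.array(sh(.105,.121)); a=k-f; leg=lambda l,dy=0: hub+[l*np.sin(a),dy,l*np.cos(a)]
    return dict(handle=B(sh(.205,0))[0],hl=B(sh(.205,.063))[0],hr=B(sh(.205,-.063))[0],hub=B(hub)[0],foot=B(leg(.115))[0],tang=B(leg(.088,.0215))[0],tip=B(leg(.088,.038))[0],
      bl=B([.09,.135,.01])[0],br=B([.09,-.135,.01])[0],fr=B([-.06,-.135,.01])[0],fl=B([-.06,.135,.01])[0])
E
python3 - <<'E'
from h import *
ct,cs=imaging.get_image("top"),imaging.get_image("side")
ob={"top":dict(bl=(242.2,222.2),br=(356.1,226.9),fr=(354.4,290.3),hl=(259.5,295.6),hr=(326.6,298.1),foot=(226.7,296.9),tip=(212.8,291.4)),
"side":dict(bl=(311.9,240.4),br=(365.6,317),fr=(295.6,343),fl=(250.7,258.1),foot=(227.8,180.4))}
def res(p,full=False):
    m=model(p,.4,0);r=[]
    for c,n in((ct,"top"),(cs,"side")):
        for k,v in ob[n].items():
            d=proj(c,m[k])[0]-v; r.append(d)
            if full: print(n,k,d.round(1))
    return np.ravel(r)
s=least_squares(res,[.5,.05,0],loss='soft_l1');res(s.x,True);print(s.x.round(4))
for k,v in model(s.x,.4,0).items():print(k,v.round(3))
for nm,z,px in(("bottle",.069,(280.3,191.6)),("dish",.015,(311.6,206.8)),("timer",.066,(386.5,264.2))):
    g=least_squares(lambda q:(proj(ct,[*q,z])[0]-px),[.5,0]).x;print(nm,g.round(3))
E
```

```text
top bl [ 0.5 -0.4]
top br [ 1.1 -0.2]
top fr [0.9 0.3]
top hl [ 0.5 -0.6]
top hr [ 0.5 -0.3]
top foot [ 0.9 -0. ]
top tip [-2.6 -0.9]
side bl [-1.4 -1.1]
side br [ 0.4 -0.5]
side fr [-1.7 -0.4]
side fl [-1.3 -1.2]
side foot [-1.   0.1]
[ 0.5924  0.0369 -0.0337]
handle [0.513 0.04  0.209]
hl [0.515 0.103 0.209]
hr [ 0.511 -0.023  0.209]
hub [0.556 0.159 0.117]
foot [0.511 0.161 0.223]
tang [0.522 0.182 0.198]
tip [0.523 0.198 0.198]
bl [0.687 0.169 0.01 ]
br [ 0.678 -0.101  0.01 ]
fr [ 0.528 -0.096  0.01 ]
fl [0.537 0.174 0.01 ]
bottle [0.747 0.078]
dish [0.723 0.007]
timer [ 0.585 -0.16 ]
```

Emit:
move_arm --pt "1.5 -3 0.3 0 0 -6" --pt "1.5 -3 0.3 0 0 -6" --pt "1.5 -3 0.3 0 0 -6" --pt "1.5 -3 0.3 0 0 -6" --pt "1.5 -3 0.3 0 0 -6" --pt "1.5 -3 0.3 0 0 -6" --pt "1.5 -3 0.3 0 0 -6" --pt "1.5 -3 0.3 0 0 -6" --grip 0 --force 20

```text
clock: 1.9
position: [0.4001, 0.3178, 0.2701]
ee_rot: [-1.909, -2.495, -0.001]
force: [0.8, 0.5, 0.0]
width: 0.353
```

```bash
cat >> h.py <<'E'
POSE=(.5924,.0369,-.0337)
def st(tb=None):
    s=monitor.observe(); M=R.from_rotvec(s["ee_rot"]).as_matrix(); p=np.array(s["position"])
    b=R.from_euler('z',-POSE[2]).apply(p-[POSE[0],POSE[1],0])
    print("t",round(float(s["clock"]),2),"pos",p.round(4),"base",b.round(4),"F",np.round(s["force"],1),"w",round(float(s["width"]),3),"q",np.round(s["joints"],2))
    print("toolz",M[:,2].round(3),"jaw az",round(float(np.degrees(np.arctan2(M[1,1],M[0,1]))),2))
    if tb is not None:
        t=R.from_euler('z',POSE[2]).apply(tb)+[POSE[0],POSE[1],0]; print("shift cm",((t-p)*100).round(2))
E
python3 -c "
from h import *
st([-.14,.143,.26])"
```

```text
t 1.9 pos [0.4001 0.3178 0.2701] base [-0.2017  0.2742  0.2701] F [0.8 0.5 0. ] w 0.353 q [-1.    0.22  0.27  1.83 -0.07  1.1  -0.44]
toolz [ 0.  0. -1.] jaw az 15.18
shift cm [  5.72 -13.32  -1.01]
```

Emit:
move_arm --pt "1.1 -2.7 0 0 0 -5" --pt "1.1 -2.7 0 0 0 -5" --pt "1.1 -2.7 -0.5 0 0 -4" --pt "1.1 -2.7 -0.5 0 0 -3.1" --pt "1.1 -2.5 -1 0 0 0" --pt "0 0 -2 0 0 0" --pt "0 0 -2.5 0 0 0" --pt "0 0 0 0 0 0"

```text
clock: 2.7
position: [0.4529, 0.1846, 0.2022]
ee_rot: [-2.255, -2.186, 0.008]
force: [-0.3, -0.3, -0.5]
width: 0.007
```

```bash
python3 -c "
from h import *
st([-.10,.143,.205])
c=imaging.get_image('top');save(c,'t1.png');s=imaging.get_image('side');save(s,'s1.png')
a=c['color'][170:320,190:410,::-1];b=s['color'][130:330,180:380,::-1]
cv2.imwrite('pics/c1.png',np.hstack([cv2.resize(a,(396,300)),cv2.resize(b,(300,300))]))"
```

```text
t 2.7 pos [0.4529 0.1846 0.2022] base [-0.1444  0.1429  0.2022] F [-0.3 -0.3 -0.5] w 0.007 q [-0.81  0.27  0.39  1.97 -0.12  0.93 -0.39]
toolz [-0.004 -0.003 -1.   ] jaw az -1.77
shift cm [ 4.43 -0.14  0.28]
```

View pics/c1.png

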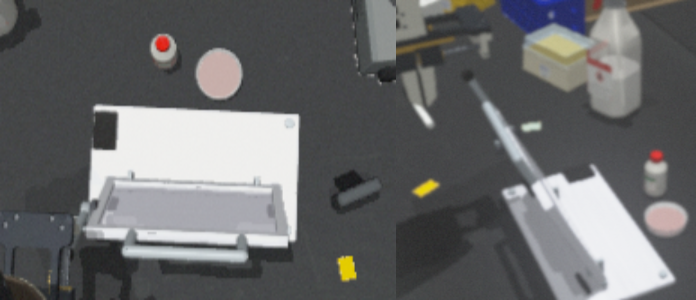

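The top view shows the gripper in front of the tang, with the leg still folded. In the side view the foot is at about (466,75), just right of the fingers. I'll push along the arc now.

Emit:
move_arm --pt "1 -0.05 0.4 0 0 0" --pt "1 -0.05 0 0 0 0" --pt "1 -0.05 0 0 0 0" --pt "1 -0.05 0 0 0 0" --pt "1 -0.05 0 0 0 0" --pt "1 -0.05 0 0 0 0" --pt "1 -0.05 0 0 0 0" --pt "0 0 0 0 0 0"

```text
clock: 3.6
position: [0.5302, 0.1832, 0.2148]
ee_rot: [2.252, 2.185, 0.018]
force: [-7.9, -1.8, 45.9]
width: 0.008
```

```bash
python3 -c "
from h import *
st([.02,.143,.16])"
```

```text
t 3.6 pos [0.5302 0.1832 0.2148] base [-0.0671  0.1441  0.2148] F [-7.9 -1.8 45.9] w 0.008 q [-0.73  0.36  0.4   1.81 -0.17  0.99 -0.29]
toolz [ 0.011  0.005 -1.   ] jaw az -1.75
shift cm [ 8.7  -0.41 -5.48]
```

Emit:
move_arm --pt "0 0 0.8 0 0 0" --pt "0 0 0.8 0 0 0"

```text
clock: 3.8
position: [0.525, 0.1823, 0.2252]
ee_rot: [-2.254, -2.188, 0.0]
force: [-0.5, 0.6, -1.0]
width: 0.005
```

```bash
python3 -c "
from h import *
st()
c=imaging.get_image('top');s=imaging.get_image('side');w=imaging.get_image('wrist');save(w,'w2.png');save(s,'s2.png')
a=c['color'][200:350,150:330,::-1];b=s['color'][100:300,150:350,::-1]
x=np.hstack([cv2.resize(a,(360,300)),cv2.resize(b,(300,300))])
y=np.hstack([cv2.resize(w['color'][:,:,::-1],(400,300)),np.zeros((300,260,3),np.uint8)])
cv2.imwrite('pics/c2.png',np.vstack([x,y]))"
```

```text
t 3.8 pos [0.525  0.1823 0.2252] base [-0.0723  0.1431  0.2252] F [-0.5  0.6 -1. ] w 0.005 q [-0.73  0.35  0.4   1.8  -0.16  1.03 -0.3 ]
toolz [-0.  0. -1.] jaw az -1.69
```

View pics/c2.png

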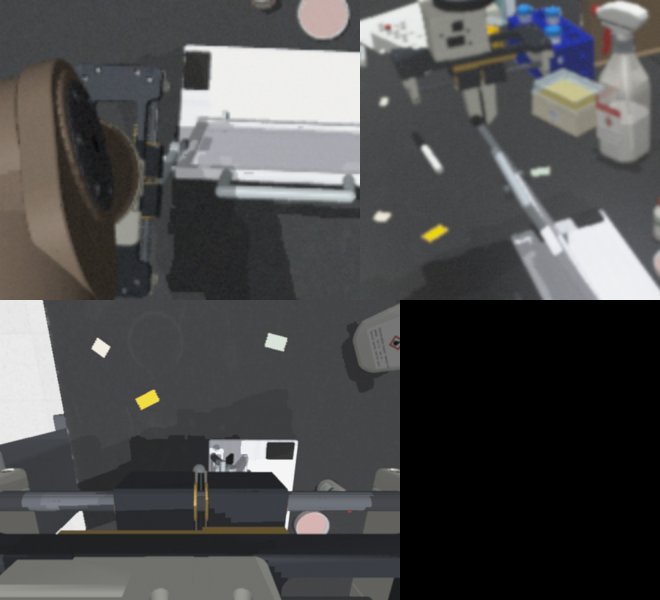

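The leg is still folded, with the foot unmoved at side (475,120). The fingertips rode over the tang and pressed it against its folded stop. I'll back off, go lower and follow the arc upward.

Emit:
move_arm --pt "-2.5 0.1 0.5 0 0 0" --pt "-3 0.1 0 0 0 0" --pt "0 0 -1.5 0 0 0" --pt "0 0 -2.2 0 0 0" --pt "0 0 0 0 0 0"

```text
clock: 4.45
position: [0.4677, 0.1839, 0.1902]
ee_rot: [-2.252, -2.188, 0.008]
force: [-0.6, 0.2, 0.7]
width: 0.007
```

```bash
python3 -c "
from h import *
s=monitor.observe()
w=imaging.get_image('wrist');st()
M=np.eye(4);M[:3,:3]=R.from_rotvec(s['ee_rot']).as_matrix();M[:3,3]=s['position']
C=np.linalg.inv(M@np.array(w['mount'])); w['rvec']=cv2.Rodrigues(C[:3,:3])[0];w['tvec']=C[:3,3]
img=np.ascontiguousarray(w['color'][:,:,::-1])
P=model(POSE,.4,0)
for k in ['tip','hub','bl','fl','foot','hl']:
    q=proj(w,P[k])[0];print(k,q.round(1))
    if abs(q).max()<2000: cv2.drawMarker(img,tuple(int(v) for v in q),(0,0,255),1,12)
tipw=M[:3,3]+M[:3,2]*.019
print('fingertip',proj(w,tipw)[0])
cv2.imwrite('pics/w3.png',img)"
```

```text
t 4.5 pos [0.4686 0.184  0.1915] base [-0.1287  0.1429  0.1915] F [-0.3 -0.1  0.4] w 0.002 q [-0.79  0.3   0.39  1.96 -0.14  0.91 -0.35]
toolz [-0.003 -0.002 -1.   ] jaw az -1.68
tip [454.3 286.3]
hub [455.1 293.6]
bl [553.3 235.7]
fl [394.8 234.6]
foot [439.6 409.2]
hl [430.4 496.3]
fingertip [320.38819895 295.83780381]
```

View pics/w3.png

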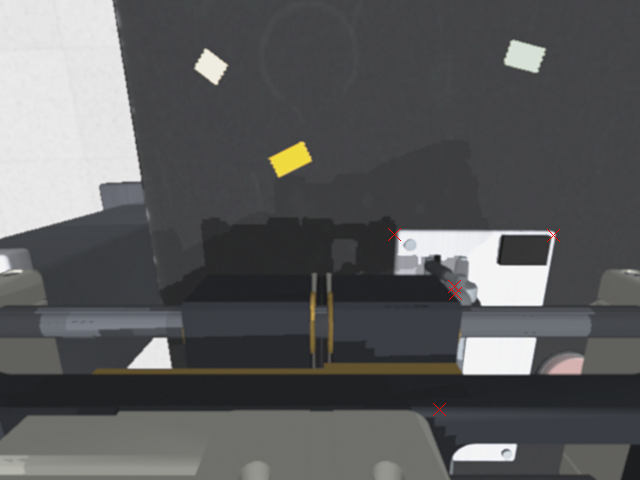

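```bash
python3 -c "
from h import *
w=imaging.get_image('wrist');print(np.array(w['mount']).round(3).tolist(),w['fx'],w['cx'],w['cy'])
w['rvec']=cv2.Rodrigues(np.linalg.inv(w['mount'])[:3,:3])[0];w['tvec']=np.linalg.inv(w['mount'])[:3,3]
for z in(.019,0,-.02,-.04,-.047):print(z,proj(w,[[0,-.019,z],[0,.019,z],[.0095,.019,z],[-.0095,.019,z]]).round(0).tolist())
for t in ['kickstand','kickstand_hub','kickstand_foot']:
  print(t,[(round(d['p'],2),d['rect']) for d in outline_of('wrist',t)])
b=imaging.get_image('side')['color'][110:210,180:300,::-1]
cv2.imwrite('pics/s3.png',cv2.resize(b,(720,600),interpolation=2))
"
```

```text
[[0.001, -0.967, -0.254, 0.069], [1.0, 0.001, 0.0, 0.0], [-0.0, -0.254, 0.967, -0.139], [0.0, 0.0, 0.0, 1.0]] 345.9169283779033 321.1667394983754 241.73138219052495
0.019 [[282.0, 296.0], [359.0, 296.0], [360.0, 278.0], [358.0, 314.0]]
0 [[277.0, 313.0], [364.0, 313.0], [364.0, 293.0], [363.0, 333.0]]
-0.02 [[271.0, 337.0], [370.0, 337.0], [371.0, 314.0], [369.0, 359.0]]
-0.04 [[262.0, 369.0], [378.0, 369.0], [379.0, 343.0], [377.0, 394.0]]
-0.047 [[258.0, 383.0], [382.0, 383.0], [383.0, 355.0], [380.0, 409.0]]
kickstand [(0.77, [443.5, 272.7, 31.1, 94.1])]
kickstand_hub [(0.78, [423.4, 253.7, 55.2, 116.4])]
kickstand_foot [(0.97, [443.0, 273.5, 31.3, 92.3])]
```

View pics/s3.png

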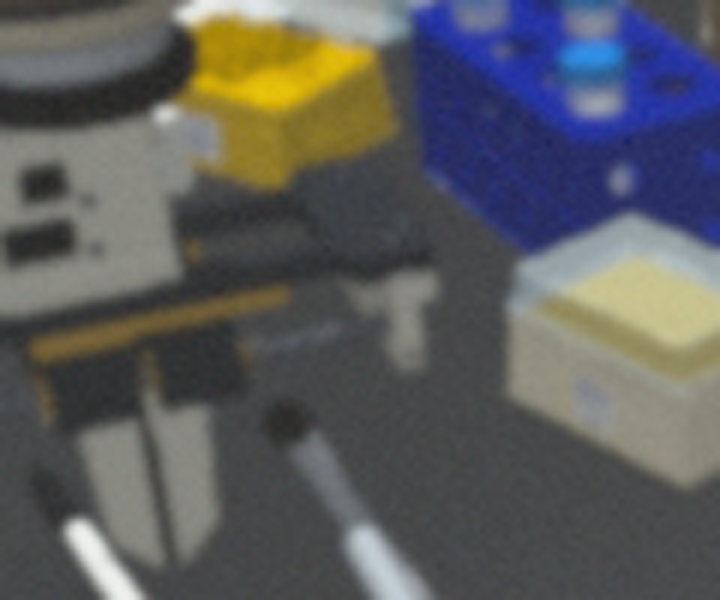

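The fingers taper to points over about the last 18 mm, which explains the slip. I'll cage the tang between the open fingers from above instead.

Emit:
move_arm --pt "0 0 3 0 0 0" --pt "0 0 4 0 0 0" --pt "2.7 -0.1 0 0 0 0" --pt "2.7 -0.1 0 0 0 0" --pt "0 0 -2 0 0 0" --pt "0 0 -2 0 0 0" --pt "0 0 -2 0 0 0" --pt "0 0 0 0 0 0" --grip 0.5

```text
clock: 5.55
position: [0.5224, 0.182, 0.201]
ee_rot: [-2.253, -2.188, 0.006]
force: [-0.4, -0.0, -0.4]
width: 0.501
```

```bash
python3 -c "
from h import *
st([-.075,.143,.199])"
```

```text
t 5.55 pos [0.5224 0.182  0.201 ] base [-0.0749  0.1427  0.201 ] F [-0.4 -0.  -0.4] w 0.501 q [-0.73  0.37  0.41  1.83 -0.17  0.98 -0.28]
toolz [-0.003 -0.002 -1.   ] jaw az -1.68
shift cm [-0.01  0.03 -0.2 ]
```

Now I'll close lightly on the tang.

Emit:
move_arm --pt "0 0 -0.2 0 0 0" --pt "0 0 0 0 0 0" --pt "0 0 0 0 0 0" --pt "0 0 0 0 0 0" --pt "0 0 0 0 0 0" --pt "0 0 0 0 0 0" --grip 0 --force 5

```text
clock: 6.15
position: [0.5238, 0.1826, 0.2011]
ee_rot: [2.254, 2.189, 0.001]
force: [-1.1, -1.1, 2.3]
width: 0.104
```

Width reads 9.6 mm, so the tang is held. Following the arc.

Emit:
move_arm --pt "0.9 -0.03 0.3 0 0 0" --pt "0.85 -0.03 0.2 0 0 0" --pt "0.85 -0.03 0.15 0 0 0" --pt "0.9 -0.03 0.05 0 0 0" --pt "0.9 -0.03 -0.05 0 0 0" --pt "0.85 -0.03 -0.15 0 0 0" --pt "0.85 -0.03 -0.2 0 0 0" --pt "0.85 -0.03 -0.3 0 0 0"

```text
clock: 6.95
position: [0.594, 0.18, 0.2004]
ee_rot: [2.254, 2.189, 0.0]
force: [-0.0, 0.3, 1.4]
width: 0.107
```

```bash
python3 -c "
from h import *
st([-.0067,.143,.198])"
```

```text
t 6.95 pos [0.594  0.18   0.2004] base [-0.0033  0.1431  0.2004] F [-0.   0.3  1.4] w 0.107 q [-0.66  0.48  0.4   1.67 -0.21  1.04 -0.21]
toolz [ 0. -0. -1.] jaw az -1.68
shift cm [-0.34  0.   -0.24]
```

Emit:
move_arm --pt "0.75 -0.03 -0.45 0 0 0" --pt "0.75 -0.03 -0.45 0 0 0" --pt "0.65 -0.02 -0.55 0 0 0" --pt "0.65 -0.02 -0.6 0 0 0" --pt "0.55 -0.02 -0.7 0 0 0" --pt "0.5 -0.02 -0.7 0 0 0" --pt "0.4 -0.01 -0.8 0 0 0" --pt "0 0 0 0 0 0"

```text
clock: 7.75
position: [0.6366, 0.1785, 0.1572]
ee_rot: [2.253, 2.188, 0.001]
force: [2.0, 1.3, 1.0]
width: 0.11
```

```bash
python3 -c "
from h import *
st([.0393,.143,.153])"
```

```text
t 7.75 pos [0.6366 0.1785 0.1572] base [0.0394 0.143  0.1572] F [2.  1.3 1. ] w 0.11 q [-0.6   0.59  0.39  1.6  -0.25  1.   -0.17]
toolz [ 0.001 -0.    -1.   ] jaw az -1.68
shift cm [-0.01 -0.   -0.42]
```

It's past centre (k ≈ 1.5), so I'll release, let it snap, then lift clear.

Emit:
move_arm --pt "0 0 0 0 0 0" --pt "0 0 0 0 0 0" --pt "0 0 0 0 0 0" --pt "0 0 0 0 0 0" --pt "0 0 2.5 0 0 0" --pt "0 0 4 0 0 0" --pt "0 0 4 0 0 0" --pt "0 0 2.5 0 0 0" --grip 0.7

```text
clock: 8.55
position: [0.6362, 0.1785, 0.2916]
ee_rot: [2.253, 2.187, 0.005]
force: [1.0, -0.5, -0.5]
width: 0.691
```

```bash
python3 -c "
from h import *
st([-.08,0,.29])
s=imaging.get_image('side')
img=np.ascontiguousarray(s['color'][:,:,::-1])
for k in(1.9,2.6):
  P=model(POSE,.4,k)
  for n in ('foot','tip'):
    q=proj(s,P[n])[0];print(k,n,q.round(1))
    cv2.circle(img,tuple(int(round(v)) for v in q),6,(0,0,255) if k>2 else (0,255,255),1)
cv2.imwrite('pics/s4.png',cv2.resize(img[120:360,200:440],(600,600),interpolation=2))"
```

```text
t 8.55 pos [0.6362 0.1785 0.2916] base [0.039  0.143  0.2916] F [ 1.  -0.5 -0.5] w 0.691 q [-0.63  0.48  0.43  1.44 -0.2   1.27 -0.21]
toolz [ 0.003  0.001 -1.   ] jaw az -1.69
shift cm [-12.38 -13.89  -0.16]
1.9 foot [304.6 203.1]
1.9 tip [286.8 198.2]
2.6 foot [297.  233.5]
2.6 tip [281.6 221.4]
```

View pics/s4.png

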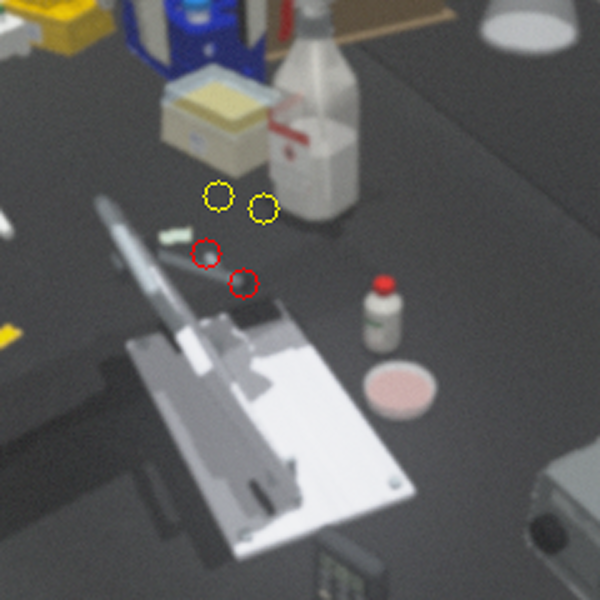

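The kickstand is fully down: foot and tang coincide with the k = 2.6 markers. The bottle, dish and timer are in place. Next is the handle.

Emit:
move_arm --pt "-2.1 -2.3 0 0 0 0" --pt "-2.1 -2.3 0 0 0 0" --pt "-2.1 -2.3 0 0 0 0" --pt "-2.1 -2.3 0 0 0 0" --pt "-2 -2.3 0 0 0 0" --pt "-2 -2.4 0 0 0 0" --pt "0 0 -2 0 0 0" --pt "0 0 -2 0 0 0"

```text
clock: 9.4
position: [0.5113, 0.0388, 0.2485]
ee_rot: [2.255, 2.187, 0.003]
force: [0.8, 0.5, -0.2]
width: 0.698
```

```bash
python3 -c "
from h import *
st([-.08,0,.211])"
```

```text
t 9.4 pos [0.5113 0.0388 0.2485] base [-0.0811 -0.0009  0.2485] F [ 0.8  0.5 -0.2] w 0.698 q [-0.55  0.25  0.46  1.87 -0.13  1.05 -0.07]
toolz [ 0.002  0.001 -1.   ] jaw az -1.76
shift cm [ 0.12  0.08 -3.75]
```

Emit:
move_arm --pt "0.1 0.1 -1.8 0 0 0" --pt "0 0 -1.9 0 0 0" --pt "0 0 0 0 0 0"

```text
clock: 9.7
position: [0.5108, 0.0404, 0.2092]
ee_rot: [-2.252, -2.187, 0.006]
force: [-0.0, 0.4, 0.5]
width: 0.701
```

Emit:
move_arm --pt "0 0 0 0 0 0" --pt "0 0 0 0 0 0" --pt "0 0 0 0 0 0" --pt "0 0 0 0 0 0" --pt "0 0 0 0 0 0" --pt "0 0 0 0 0 0" --pt "0 0 0 0 0 0" --grip 0 --force 25

```text
clock: 10.4
position: [0.5133, 0.0406, 0.2114]
ee_rot: [2.253, 2.188, 0.002]
force: [13.2, -0.0, -10.2]
width: 0.139
```

```bash
python3 -c "
from h import *
st([0,0,.226])"
```

```text
t 10.4 pos [0.5133 0.0406 0.2114] base [-0.0792  0.001   0.2114] F [ 13.2  -0.  -10.2] w 0.139 q [-0.54  0.3   0.45  1.91 -0.16  0.96 -0.04]
toolz [ 0.002 -0.    -1.   ] jaw az -1.68
shift cm [ 7.91 -0.37  1.46]
```

Emit:
move_arm --pt "0.95 -0.03 0.38 0 0 0" --pt "0.97 -0.03 0.32 0 0 0" --pt "0.99 -0.03 0.28 0 0 0" --pt "1.0 -0.03 0.23 0 0 0" --pt "1.0 -0.03 0.18 0 0 0" --pt "1.02 -0.04 0.13 0 0 0" --pt "1.02 -0.04 0.08 0 0 0" --pt "1.02 -0.04 0.03 0 0 0"

```text
clock: 11.2
position: [0.5924, 0.0377, 0.2278]
ee_rot: [-2.253, -2.188, 0.002]
force: [-5.1, 0.2, 6.8]
width: 0.116
```

```bash
python3 -c "
from h import *
st([0.001,0,.2255])"
```

```text
t 11.2 pos [0.5924 0.0377 0.2278] base [0.     0.0008 0.2278] F [-5.1  0.2  6.8] w 0.116 q [-0.47  0.42  0.45  1.7  -0.2   1.07  0.01]
toolz [-0.002 -0.    -1.   ] jaw az -1.68
shift cm [ 0.1  -0.08 -0.23]
```

Emit:
move_arm --pt "0.15 0 -0.05 0 0 0" --pt "0 0 0 0 0 0" --pt "0 0 0 0 0 0" --pt "0 0 0 0 0 0" --pt "0 0 0 0 0 0"

```text
clock: 11.7
position: [0.5942, 0.0376, 0.2276]
ee_rot: [2.254, 2.188, 0.0]
force: [-3.4, 0.1, 6.2]
width: 0.122
```

```bash
python3 -c "
from h import *
st()
out=[]
for n,(r0,c0) in dict(side=(130,200),top=(160,190)).items():
  s=imaging.get_image(n);img=np.ascontiguousarray(s['color'][:,:,::-1])
  P=model(POSE,0,2.6)
  for k in ('foot','tip','hl','hr','hub'):
    cv2.circle(img,tuple(int(round(v)) for v in proj(s,P[k])[0]),4,(0,0,255),1)
  out.append(cv2.resize(img[r0:r0+200,c0:c0+200],(400,400),interpolation=2))
cv2.imwrite('pics/s5.png',np.hstack(out))"
```

```text
t 11.7 pos [0.5942 0.0376 0.2276] base [0.0017 0.0007 0.2276] F [-3.4  0.1  6.2] w 0.122 q [-0.47  0.42  0.45  1.7  -0.2   1.07  0.01]
toolz [ 0. -0. -1.] jaw az -1.69
```

View pics/s5.png

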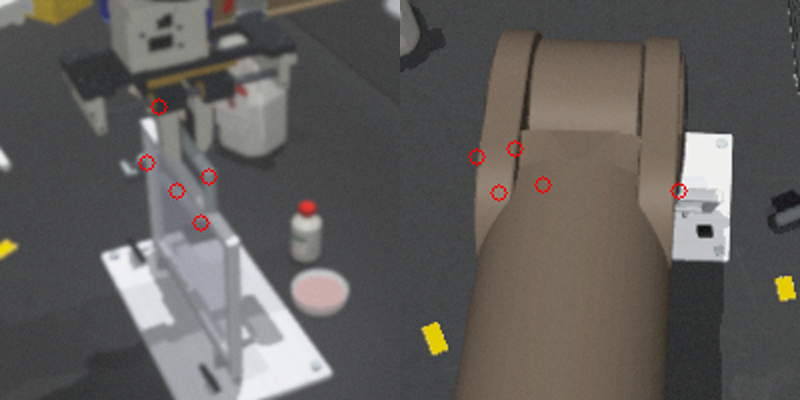

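The shield is upright with its bar between the fingers. The tool feels -3.4 N along x, which matches the hinge spring, and the bystanders haven't moved. Handing in.

```bash
python3 -c "
from h import *
st();print(workorder.sign_off())"
```

```text
t 11.8 pos [0.5942 0.0376 0.2277] base [0.0018 0.0007 0.2277] F [-3.7 -1.   5.4] w 0.122 q [-0.47  0.42  0.45  1.7  -0.2   1.07  0.01]
toolz [ 0. -0. -1.] jaw az -1.69
the job is handed in; nothing more can be done
None
```

I swung the kickstand over backwards past its centre and let it snap down to its stop. I then raised the shield by its grab bar and handed the job in at 11.8 s, with the gripper still holding it upright.

**Last checks:**
- **Kickstand:** after I released it, the side view showed the foot and tang where the model puts them at k = 2.6. In the final picture the pane and arm hid the foot, so I did not see it again after raising the shield.
- **Shield:** the TCP position implies a lean f of about -0.01. The tool feels about -3.5 N along x, which matches the hinge spring, and the opening of about 11 mm fits the 12 mm bar.
- **Bystanders:** the timer, dish and bottle stood unmoved in the pictures I viewed. I did not measure them again.

**What went wrong:** my first push with shut fingers slid up onto the tang because the fingertips taper. The wrist force read 46 N upward until I backed off. I take that contact to have been at the fingertips, not the gripper's body. I then gripped the tang lightly and led it round instead.

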